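# Hang a shell headband in the glue jig, close the jig three clicks and hold it

### The arm

A 6-joint arm with a two-finger parallel gripper is mounted at the origin on the work surface. World frame = base frame: x ahead of the robot, y to its left, z up, the work surface at z = 0. Lengths are in mm, angles in rad, forces in N, time in s.
With the tool pointing down it reaches from about 350 to 875 mm from the base axis. Payload 4.2 kg.
Tool frame: the origin (TCP) lies between the finger pads; the fingertips stand 14 mm ahead of it and the grasp point (between the pads) lies 5 mm behind it; z points along the fingers, y is the line along which they close (so a half turn about z gives the same grasp; the last joint's range is limited). The gripper opens to 85 mm and grips with 20 to 120 N. Pads are 22 mm wide; open, the fingers measure 114 mm over their backs; the gripper's body (76 mm by 85 mm) begins 54 mm behind the grasp point. The pads swing forward as they close: fully open they stand 13 mm farther back than shut.
Start: joints at [-0.847, 0.385, 0.008, 0, -1.194, -0.259], TCP at [280.164, -558.666, 245.312] pointing down, gripper open.
Joint ranges: [-3.14, 3.14], [-1.21, 2.06], [-1.07, 1.41], [-3.16, 2.05], [-2.99, -0.16], [-3.1, 3.1]. Speed limits (rad/s): [2.79, 2.79, 3.14, 3.14, 3.14, 3.14].

### API

Orientations are given as a unit quaternion [x, y, z, w].
In Python, from bench import * gives the robot as it stands.
- The arm moves only by the tool carry_out, never from a script. Its argument "motion" is a list of rows, each a list of 7 numbers: the turn, a rotation vector about the tool's x, y, z in rad, then the shift along the tool's x, y, z in mm, then the opening, from -1 (shut) to 1 (fully open), so that 0 is half open. A call has 1 to 5 rows; each row is the pose to reach, as a shift and turn from the pose commanded when the call began, along the tool's axes at that moment; what a row does not reach only later rows make up. A row lasts 1/8 s, in which the tool goes at most 62.5 mm and 10.7 degrees, less where a joint would pass 70% of its speed; a pose out of reach is approached as far as the arm can. A call with a gripper value outside its range is refused whole. The fingers move at their own pace and stop on an object; the grip force is fixed at half the most. Time passes only in rows, so rows that repeat a pose let the fingers close. It gives the time, the measured TCP pose, the force, the opening and the grip force at its end, in the units of the state.
- read_state(): the state, without advancing time (a new reading comes with each control period).
- get_image(name): name is "scene" or "top" or "wrist"; returns a dict with "color" (400x640x3 uint8, blue, green, red), "mtx" (3x3 intrinsics, pixels), "position" and "orientation" of the camera in the world. Camera axes: x right, y down, z forward; pixel columns grow to the right and rows downward; lengths in mm; the calibration is good to about 2 mm. A picture is of the moment at which its call begins. There is no depth.
- job_done(): hands the job in; it is judged then, once.
The state is a dict: "clock": time; "joints": joint angles; "joint_vel": joint speeds; "joint_efforts": joint torques, N m; "position": TCP position; "ee_rot": TCP orientation; "contact_force": force on the tool from outside, world axes, zero at the start; "wrist_torque": the same for the moment, N m; "gripper_width": finger opening in mm; "grasp_force": force on a finger pad.
Only numpy, scipy, OpenCV 4.12 (cv2) and the standard library are available. Lean on these libraries where they do the work, as an engineer would, in place of code of your own. Each camera call takes 0.05 s, during which the arm holds its last target. There are 200 camera calls.

### The job

Hang the shell headband over the steel bar of the glue jig, between the two round wooden cheeks, with one leg on each side of the bar, and let go of it. Then take the upright post of the ratchet lever and swing the lever exactly three clicks, never reaching the fourth, so that the moving cheek closes on the band. Finish while holding the lever there by its post, because it springs back when let go; leave the other things on the table where they are.

Things in the scene. Friction and masses are not known exactly. Their poses are not given: they have to be found in the camera images.
- headband: Rigid black arch standing on its feet, 90 g. Origin: table level midway between the feet; x foot to foot, y along the band's width, z up. Band 6 mm thick, 28 mm wide (y), 98 mm clear between the legs, 134 mm wide in all with small white shells outside the feet. Crown's underside at z = 83 mm, its top at 89 mm; from there a tan spiral shell stands up to z = 131 mm.
- crown (a point): Middle of the underside of the headband's crown (83 mm above its feet): the place that rests on the bar. Axes as the headband's.
- top_shell (a point): Middle of the tan shell that stands on the headband's crown, the part to grip: 24 mm across in the headband's x, 18 mm in y, 42 mm tall. This point is 110 mm above the feet, 21 mm above the top of the crown. Axes as the headband's.
- jig: Glue jig, fixed. Wooden base 170 x 330 x 12 mm, from y = -110 to +220 mm of its frame. Origin on the table; y along the bar, x across it (away from the robot at yaw 0). Steel bar 14 mm thick, axis 135 mm above the table, on posts at y = -78 and +88 mm.
- bar_mid (a point): Point on the bar's axis (135 mm above the table, 7 mm under the bar's top) midway between the two wooden cheeks, where the headband is to hang. Axes as the jig's: y along the bar. The cheeks are 44 mm discs round the bar, their faces 30 mm to either side at the start; the one on the -y side is fixed.
- pad: The moving cheek: wooden disc, 44 mm diameter, 10 mm thick. Origin: on the bar's axis in the face that looks to the band (-y). Axes as the jig's. The lever drives it 13 mm to -y a click; it pushes the hung band along the bar against the fixed cheek and, being sprung (350 N/m), presses it lightly from just before the third click.
- lever_axis (a point): Point on the vertical axis of the ratchet lever, 76 mm above the table, 165 mm along +y of the jig from bar_mid, over the toothed wheel (87 mm across). Axes as the jig's.
- lever (a joint): Lever angle, rad: 0 at its rest stop (start), growing anticlockwise from above, limit 1.6. In the jig's frame the arm points to -x turned 0.55 rad towards +y at 0 and sweeps to -y. Clicks (teeth passing the pawl) at 0.17, 0.52, 0.87 and 1.22: resistance rises by about 5 N before and drops as much at each. At ease between teeth at 0.35, 0.70, 1.05 (three clicks). Springs back to 0 when let go.
- post: Upright round wooden post on the end of the lever arm, its handle: 18 mm diameter, 57 mm tall, foot 78 mm and top 135 mm above the table, 110 mm from the lever's axis. Origin: centre of its foot. It turns easily on its own axis; arm and wheel lie below it. Pushing it takes 5 to 17 N.
- post_top (a point): Centre of the top of the lever's post, 135 mm above the table.
- mug: amber glass mug, 74 mm across, 95 mm tall, handle at its +y; bystander. Origin: centre of its underside.
- dipper: pale green plastic pot, 130 mm across, 85 mm tall; bystander. Origin: centre of its underside.
- glue_tin: closed steel tin with a paper label, 90 mm across, 100 mm tall; bystander. Origin: centre of its underside.
- brush: wooden-handled brush lying on the table along its x axis, less than 30 mm high; bystander. Origin: under its middle.
- shell_a: loose cream shell standing on its wide end, 42 mm across, 54 mm tall; bystander. Origin: centre of its underside.
- shell_b: smaller loose cream shell standing on its wide end, 34 mm across, 43 mm tall; bystander. Origin: centre of its underside.
- cork_block: flat cork block 90 x 55 x 25 mm; bystander. Origin: centre of its underside.
Mind the look-alikes: they are no part of the job. Of the things that look like the headband, take the one that is farthest to the robot's left at the start.

How it is judged:
By the outcome, as a careful person would: the job done as asked, in the order asked, and still so for the second after the job is handed in, while the arm keeps its last pose, push and grip.
It also fails if it takes over 67 s, if anything falls off the work surface, if the arm or the gripper's body presses on something with over 40 N, if the wrist force passes 120 N, or if a joint passes its speed limit or range.

## Working session

There is one attempt and no reset: what is moved stays moved. The work goes in short steps, Python scripts to look and compute and a tool call to move; the robot and the scene stay as the last step left them, time stands still between calls to the robot, and variables do not carry over. Pictures are saved under pics/ and viewed, at most 10 in all, crops included, and the job is handed in when it is done.

Besides the shell and the picture viewer there is one more tool, called after "Request:" as name([rows], argument=value, ...), one row to a line, values as JSON. carry_out: Moves the arm, as the interface text tells. Its arguments: {"type":"object","properties":{"motion":{"type":"array"}},"required":["motion"]}

```bash
mkdir -p pics; ls; python3 - <<'E'
from bench import *
import cv2
for n in ("scene","top"):
    d=get_image(n); cv2.imwrite(f"pics/{n}0.png",d["color"]); print(n,d["mtx"].tolist(),d["position"],d["orientation"])
s=read_state(); print(s)
E
```

```text
pics
scene [[491.39669961785734, 0.0, 322.3268818374415], [0.0, 491.39669961785734, 199.60414871259417], [0.0, 0.0, 1.0]] [1209.98112934  883.38836142 1008.83047472] [ 0.30584628  0.8401332  -0.41892841 -0.15853467]
top [[396.831913077006, 0.0, 314.525280078612], [0.0, 396.831913077006, 198.92803593628423], [0.0, 0.0, 1.0]] [ 354.31724444  -16.06000103 1528.13980769] [ 0.71300904 -0.7001768   0.02976359 -0.02201545]
{'clock': 0.1, 'joints': array([-8.47385647e-01,  3.85498977e-01,  6.71844378e-03, -4.18000159e-04,
       -1.19401606e+00, -2.58586815e-01]), 'joint_vel': array([-0.00092711,  0.0004327 ,  0.00154664,  0.00122888,  0.00031134,
        0.00011023]), 'joint_efforts': array([-5.44772083e-04, -3.93318594e+01,  1.88930386e+01,  4.19794768e+00,
       -2.58073909e-03, -4.16828470e-06]), 'position': array([ 279.93603392, -558.22832232,  244.30457729]), 'ee_rot': array([-2.30250137e-01,  9.73130945e-01,  9.73578030e-04, -3.00257924e-04]), 'contact_force': array([-0.67195387,  0.5228255 , -0.32916799]), 'wrist_torque': array([0.0234423 , 0.04913462, 0.03652671]), 'grasp_force': 0.0, 'gripper_width': 85.87200721488678}
```

View pics/scene0.png

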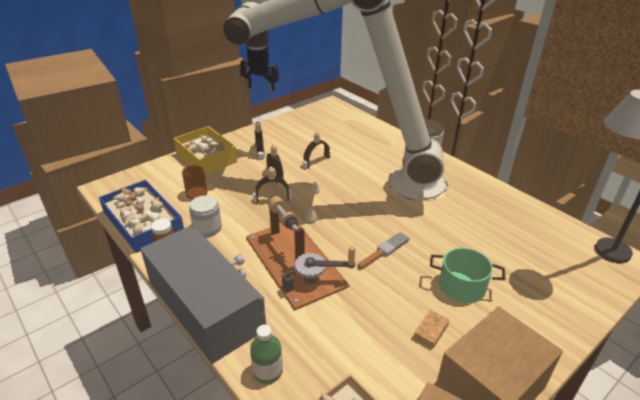

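View pics/top0.png

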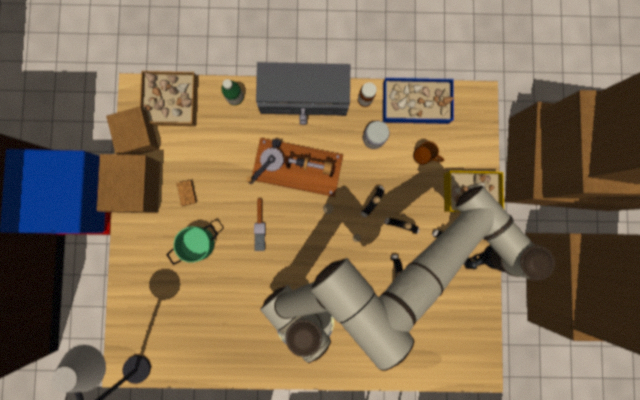

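The scene view shows four headbands. The one nearest the jig is at about scene (272,185), top (373,201), and it's the leftmost. The jig is at top (297,165), with the lever post near (253,181). I'll zoom in on both.

```bash
python3 - <<'E'
import cv2,numpy as np
t=cv2.imread("pics/top0.png");s=cv2.imread("pics/scene0.png")
a=cv2.resize(t[125:245,240:420],None,fx=4.4,fy=4.4,interpolation=cv2.INTER_CUBIC)
cv2.imwrite("pics/c1.png",a)
b=cv2.resize(s[130:310,225:375],None,fx=3.3,fy=3.3,interpolation=cv2.INTER_CUBIC)
cv2.imwrite("pics/c2.png",b)
E
```

```text
(no output)
```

View pics/c1.png

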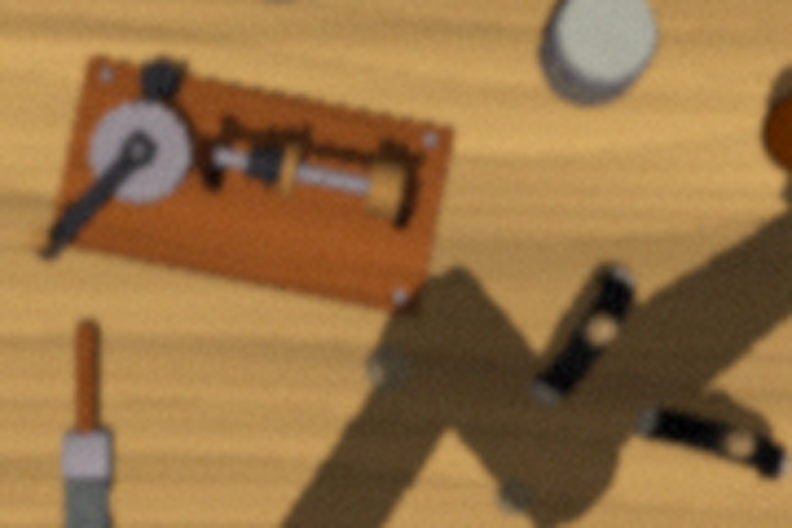

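View pics/c2.png

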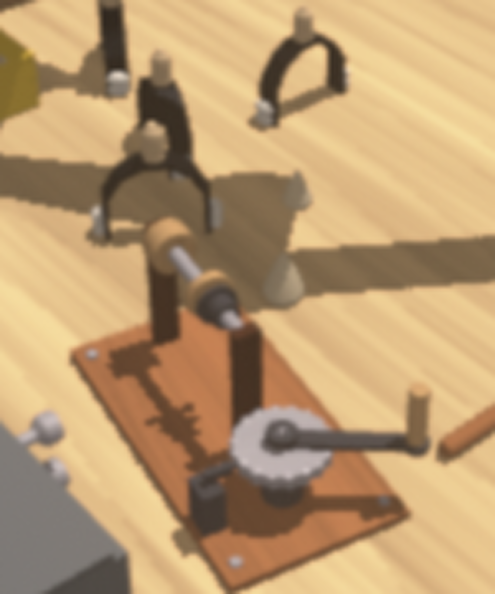

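Top crop: the jig base, wheel hub at (140,150), lever arm end at (45,250), and the target band with feet at (547,392) and (620,278) and its tan tip at (600,330). Scene crop: band tip (152,125), post top (418,388), base corners (75,352), (230,590) and (408,515). Next I'll fit the poses.

```bash
cat > h.py <<'E'
import numpy as np,cv2
from scipy.spatial.transform import Rotation as R
from scipy.optimize import least_squares
TOP=(np.array([[396.832,0,314.525],[0,396.832,198.928],[0,0,1]]),np.array([354.317,-16.06,1528.14]),[0.71300904,-0.7001768,0.02976359,-0.02201545])
SC=(np.array([[491.397,0,322.327],[0,491.397,199.604],[0,0,1]]),np.array([1209.981,883.388,1008.83]),[0.30584628,0.8401332,-0.41892841,-0.15853467])
def proj(cam,P):
    K,t,q=cam; p=R.from_quat(q).inv().apply(np.atleast_2d(P)-t)@K.T
    return p[:,:2]/p[:,2:]
def unproj(cam,uv,z):
    K,t,q=cam; d=R.from_quat(q).apply(np.linalg.solve(K,[uv[0],uv[1],1])); return t+d*(z-t[2])/d[2]
def world(p,L):
    x,y,a=p[:3]; L=np.atleast_2d(L).astype(float); c,s=np.cos(a),np.sin(a)
    return np.c_[x+c*L[:,0]-s*L[:,1],y+s*L[:,0]+c*L[:,1],L[:,2]]
def fit(obs,p0):
    # obs: (cam,uv,local)
    f=lambda p:np.concatenate([(proj(c,world(p,l))[0]-uv) for c,uv,l in obs])
    r=least_squares(f,p0,loss='soft_l1'); return r.x,r.fun.reshape(-1,2).round(1)
E
python3 - <<'E'
from h import *
t=lambda u,v:((np.array([u,v])+.5)/4.4-.5+[240,125]); s=lambda u,v:((np.array([u,v])+.5)/3.3-.5+[225,130])
lv=lambda z:[-110*np.cos(.55),165+110*np.sin(.55),z]
obs=[(TOP,t(95,58),[85,220,12]),(TOP,t(452,130),[85,-110,12]),(TOP,t(62,240),[-85,220,12]),(TOP,t(140,150),[0,165,85]),
(SC,s(75,352),[85,-110,12]),(SC,s(230,590),[85,220,12]),(SC,s(408,515),[-85,220,12]),(SC,s(282,437),[0,165,85]),(SC,s(418,388),lv(135)),(SC,s(417,440),lv(78)),
(TOP,t(290,170),[0,35,135]),(TOP,t(386,190),[0,-35,135])]
p,r=fit(obs,[600,0,-.2]);print(p,r.tolist())
print("barmid",world(p,[0,0,135]),"axis",world(p,[0,165,76]),"post",world(p,lv(135)))
for a in(35,-35,165):print(unproj(TOP,t(*{35:(290,170),-35:(386,190),165:(140,150)}[a]),135))
obs=[(TOP,t(547,392),[-60,0,12]),(TOP,t(620,278),[60,0,12]),(TOP,t(600,330),[0,0,131]),(SC,s(152,125),[0,0,129]),(SC,s(100,238),[60,0,0]),(SC,s(213,228),[-60,0,0])]
p,r=fit(obs,[550,-200,-.5]);print(p,r.tolist())
E
```

```text
[ 5.77452587e+02 -2.51634395e+01 -1.74162148e-01] [[0.5, -0.1], [3.1, -0.2], [-0.9, 1.4], [-2.1, -0.2], [-4.0, -2.6], [-1.5, -3.4], [-1.0, -4.2], [0.6, -1.1], [1.2, 0.9], [0.5, 0.8], [-1.6, -0.2], [-4.0, -1.0]]
barmid [[577.45258693 -25.16343947 135.        ]] axis [[606.04428543 137.34045211  76.        ]] post [[523.64826087 210.21634069 135.        ]]
[582.79976599   3.70864381 135.        ]
[568.0702587  -73.85632028 135.        ]
[596.6761424  124.73125677 135.        ]
[ 461.28405202 -249.54417162   -6.83744159] [[-1.0, 0.6], [-0.9, 0.3], [0.5, -0.8], [-0.6, 0.3], [-0.5, -0.9], [0.4, -0.7]]
```

```bash
python3 - <<'E'
from h import *
for n in("top","scene"):
    im=cv2.imread(f"pics/{n}0.png"); hsv=cv2.cvtColor(cv2.GaussianBlur(im,(3,3),0),cv2.COLOR_BGR2HSV)
    m=cv2.inRange(hsv,(0,110,40),(14,255,255))
    m=cv2.morphologyEx(m,cv2.MORPH_CLOSE,np.ones((7,7)))
    cs=cv2.findContours(m,0,2)[0]
    for c in sorted(cs,key=cv2.contourArea)[-3:]:
        print(n,cv2.contourArea(c),cv2.boundingRect(c),cv2.approxPolyDP(cv2.convexHull(c),3,True)[:,0].tolist())
p=[577,-25,-.174]
ov=[]
for n,c,(x0,y0,x1,y1),f in(("top",TOP,(240,125,420,245),2.2),("scene",SC,(225,130,375,310),3.3)):
    im=cv2.imread(f"pics/{n}0.png")[y0:y1,x0:x1]; im=cv2.resize(im,None,fx=f,fy=f,interpolation=2)
    L=[[85,-110,12],[85,220,12],[-85,220,12],[-85,-110,12],[0,165,85],[0,30,135],[0,-30,135],[0,0,135]]
    for q in (proj(c,world(p,L))-[x0,y0]+.5)*f: cv2.circle(im,tuple(int(v) for v in q),3,(0,255,0),1)
    ov.append(im)
h=max(o.shape[0] for o in ov); ov=[cv2.copyMakeBorder(o,0,h-o.shape[0],0,0,0) for o in ov]
cv2.imwrite("pics/ov.png",np.hstack(ov)[:, :800])
print(np.hstack(ov).shape)
E
```

```text
top 1111.5 (509, 92, 70, 65) [[578, 92], [577, 117], [530, 156], [511, 153], [512, 117], [534, 104]]
top 1792.5 (581, 234, 59, 79) [[581, 234], [629, 236], [635, 241], [639, 283], [622, 312], [606, 307], [583, 256]]
top 3472.0 (252, 138, 90, 59) [[260, 139], [340, 154], [334, 195], [252, 179]]
scene 1028.5 (27, 92, 46, 70) [[66, 92], [72, 98], [52, 161], [33, 131], [27, 99]]
scene 4606.5 (247, 212, 102, 97) [[247, 236], [271, 212], [298, 223], [348, 285], [294, 308]]
scene 12259.0 (526, 0, 114, 161) [[639, 0], [639, 160], [528, 117], [527, 106], [557, 0]]
(594, 891, 3)
```

Request:
carry_out([
  [0,0,0,0,0,-40,1],
  [0,0,0,0,0,-80,1],
  [0,0,0,0,0,-120,1],
])

```text
clock: 0.48
position: [280.0, -558.4, 365.9]
ee_rot: [-0.23, 0.973, 0.001, -0.0]
contact_force: [0.6, -0.7, 0.0]
gripper_width: 85.4
grasp_force: 0.0
```

```bash
python3 - <<'E'
from h import *
T=[unproj(TOP,q,12) for q in((260,139),(341,154),(334,195),(252,179))]
S=[unproj(SC,q,12) for q in((294,308),(247,236),(348,285))]
n=np.linalg.norm
print(np.round(T),n(T[0]-T[1]),n(T[0]-T[3]),n(T[2]-T[3])); print(np.round(S),n(S[0]-S[1]),n(S[0]-S[2]))
E
```

```text
[[ 694.  183.   12.]
 [ 642. -131.   12.]
 [ 482. -106.   12.]
 [ 538.  210.   12.]] 318.585159925235 158.4332964100251 320.6294609721056
[[ 703.  187.   12.]
 [ 639. -132.   12.]
 [ 539.  217.   12.]] 324.9649792402247 166.73424346035728
```

View pics/ov.png

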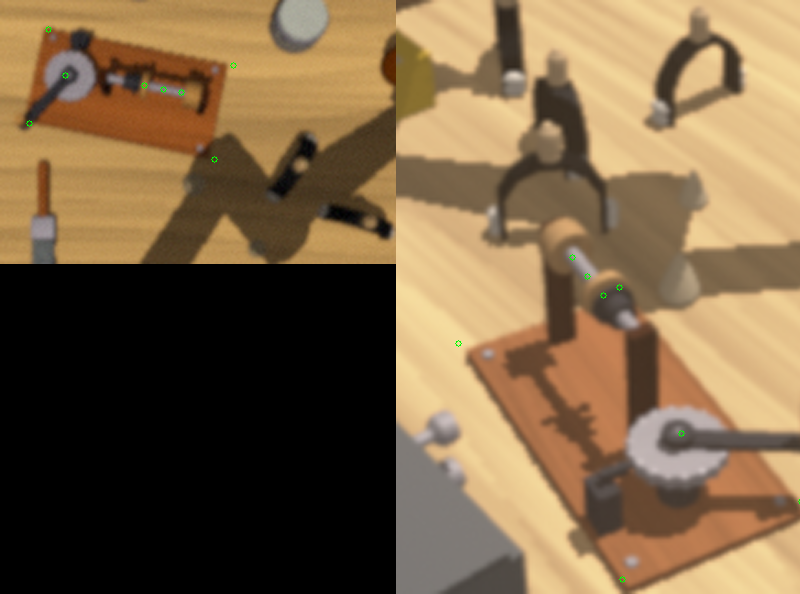

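Overlay: the fixed cheek is thick, so I had its face in the wrong place. In the top crop the faces are at (298,172) and (368,187). I'll refit with those.

```bash
python3 - <<'E'
from h import *
from bench import *
t=lambda u,v:((np.array([u,v])+.5)/4.4-.5+[240,125]); s=lambda u,v:((np.array([u,v])+.5)/3.3-.5+[225,130])
lv=lambda z:[-110*np.cos(.55),165+110*np.sin(.55),z]
obs=[(TOP,t(140,150),[0,165,90]),(SC,s(282,433),[0,165,90]),(SC,s(418,388),lv(135)),(SC,s(417,440),lv(78)),(TOP,t(45,252),lv(135)),
(TOP,t(298,172),[0,30,140]),(TOP,t(368,187),[0,-30,140]),(SC,s(247,322),[0,83,142])]
p,r=fit(obs,[600,0,-.2]);print(p,r.tolist())
print("barmid",world(p,[0,0,135]),"axis",world(p,[0,165,76]),"post",world(p,lv(135)))
P=np.array(read_state()["position"]);Rt=R.from_quat(read_state()["ee_rot"])
print(Rt.inv().apply(np.array([461,-249.5,270])-P), Rt.as_euler('zyx'),R.from_quat(read_state()["ee_rot"]).as_matrix().round(3).tolist(),P)
d=get_image("wrist"); print(d["mtx"].tolist(),Rt.inv().apply(d["position"]-P),(Rt.inv()*R.from_quat(d["orientation"])).as_matrix().round(3).tolist())
E
```

```text
[ 5.74941183e+02 -2.99564471e+01 -1.76269103e-01] [[-0.9, 0.2], [0.1, -2.5], [0.5, -0.4], [-0.1, -0.5], [-1.9, -2.6], [-0.7, 0.1], [0.1, -0.1], [-3.9, -0.8]]
barmid [[574.94118262 -29.95644712 135.        ]] axis [[603.8752058  132.48684238  76.        ]] post [[521.63291024 205.5361738  135.        ]]
[-300.22488468  194.88039504   96.17712013] [ 2.67678437e+00 -6.17821540e-04 -3.14046209e+00] [[-0.894, -0.448, -0.001], [-0.448, 0.894, 0.001], [0.0, 0.001, -1.0]] [ 280.04158839 -558.38994783  365.93978106]
[[329.8946603594217, 0.0, 316.5638535425521], [0.0, 329.8946603594217, 197.46048035165316], [0.0, 0.0, 1.0]] [ 8.54812162e+01  5.40414438e-02 -1.28896257e+02] [[-0.001, -0.944, -0.33], [1.0, -0.001, -0.0], [-0.0, -0.33, 0.944]]
```

Request:
carry_out([
  [0,0,-0.1,-50,32,15,1],
  [0,0,-0.2,-100,65,30,1],
  [0,0,-0.3,-150,97,45,1],
  [0,0,-0.42,-200,130,60,1],
  [0,0,-0.55,-250,162,75,1],
])

```text
clock: 1.15
position: [431.4, -299.9, 289.5]
ee_rot: [-0.488, 0.873, 0.0, -0.0]
contact_force: [0.6, -1.2, 0.4]
gripper_width: 85.5
grasp_force: 0.0
```

Request:
carry_out([
  [0,0,0,-25,55,10,1],
  [0,0,0,-25,55,20,1],
  [0,0,0,-25,55,20,1],
])

```text
clock: 1.52
position: [397.3, -251.3, 269.8]
ee_rot: [-0.486, 0.874, 0.0, -0.0]
contact_force: [-0.1, -0.1, 1.5]
gripper_width: 85.3
grasp_force: 0.0
```

```bash
cat >> h.py <<'E'
def snap(name,path=None):
    from bench import get_image
    d=get_image(name)
    if path: cv2.imwrite(path,d["color"])
    return (np.array(d["mtx"]),np.array(d["position"]),d["orientation"])
def rel(P,yaw=None):
    from bench import read_state
    s=read_state();Rt=R.from_quat(s["ee_rot"]);m=Rt.as_matrix()
    print("pos",s["position"].round(1),"yaw_y",np.arctan2(m[1,1],m[0,1]).round(3),"shift",Rt.inv().apply(np.array(P)-s["position"]).round(1),"F",s["contact_force"].round(1),"tilt",m[:,2].round(3),"j6",s["joints"][5].round(2))
E
python3 - <<'E'
from h import *
c=snap("wrist","pics/w1.png"); np.savez("w1.npz",K=c[0],t=c[1],q=c[2])
rel([461,-249.5,120])
print(proj(c,world([461,-249.5,-.554],[[0,0,131],[0,0,89],[60,0,10],[-60,0,10]])).round())
E
```

```text
pos [ 397.9 -252.   270.4] yaw_y 2.585 shift [-35.4 -52.2 150.4] F [ 0.4 -0.9  1.4] tilt [ 0. -0. -1.] j6 -0.34
[[256. 226.]
 [264. 209.]
 [225. 186.]
 [322. 186.]]
```

View pics/w1.png

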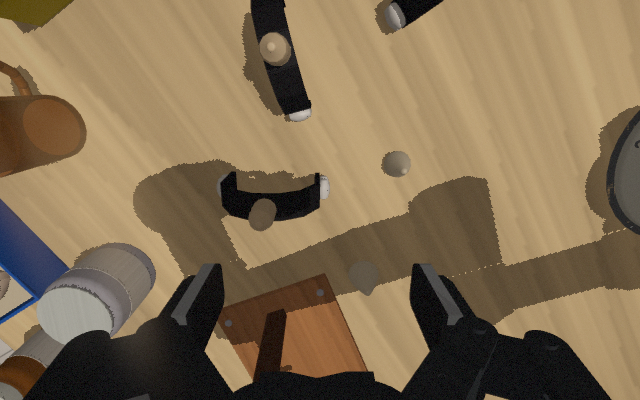

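Wrist view: the band's feet are at (222,186) and (323,188) and the tan tip at (262,222), all within about 3 px of prediction. I'll go in with a 2 mm correction.

Request:
carry_out([
  [0,0,0,-25,-35,20,1],
  [0,0,0,-35,-50,60,1],
  [0,0,0,-35.5,-50.4,100,1],
  [0,0,0,-35.5,-50.4,140,1],
  [0,0,0,-35.5,-50.4,163,1],
])

```text
clock: 2.2
position: [459.0, -249.1, 105.1]
ee_rot: [-0.485, 0.874, 0.001, -0.001]
contact_force: [-0.2, 0.3, 0.0]
gripper_width: 85.0
grasp_force: 0.0
```

Request:
carry_out([
  [0,0,0,0,0,0,0.2],
  [0,0,0,0,0,0,-0.3],
  [0,0,0,0,0,0,-1],
  [0,0,0,0,0,0,-1],
  [0,0,0,0,0,0,-1],
])

```text
clock: 2.82
position: [460.1, -248.3, 108.7]
ee_rot: [-0.486, 0.874, -0.001, 0.001]
contact_force: [0.2, 0.2, 5.6]
gripper_width: 23.3
grasp_force: 60.2
```

Request:
carry_out([
  [0,0,0,0,0,-20,-1],
  [0,0,0,0,0,-60,-1],
  [0,0,0,0,0,-110,-1],
  [0,0,0,0,0,-155,-1],
  [0,0,0,0,0,-190,-1],
])

```text
clock: 3.45
position: [458.8, -247.7, 299.1]
ee_rot: [-0.486, 0.874, -0.0, 0.001]
contact_force: [0.9, 0.3, -1.2]
gripper_width: 23.0
grasp_force: 59.5
```

```bash
python3 - <<'E'
from h import *
rel([575,-30,298])
c=snap("wrist","pics/w2.png");t=snap("top","pics/t2.png"); 
E
```

```text
pos [ 458.8 -247.7  299.1] yaw_y 2.586 shift [-246.3   16.2    1.3] F [ 0.9  0.3 -1.2] tilt [ 0.001  0.    -1.   ] j6 -0.37
```

View pics/w2.png

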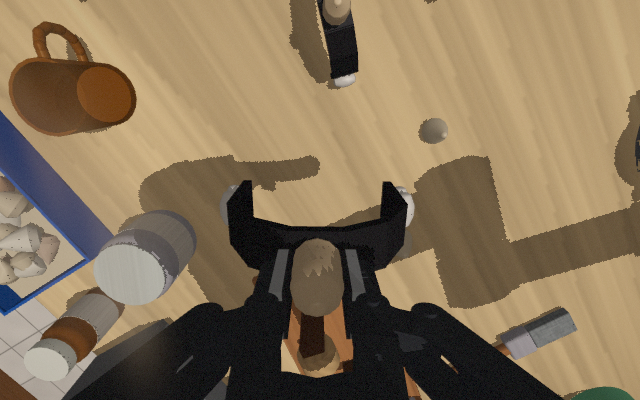

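The band is held level and square in the fingers. I'll carry it above the bar and turn it to match the jig.

Request:
carry_out([
  [0,0,-0.07,-50,3,0,-1],
  [0,0,-0.15,-100,6,0,-1],
  [0,0,-0.23,-150,10,0,-1],
  [0,0,-0.31,-200,13,0,-1],
  [0,0,-0.379,-246,16,0,-1],
])

```text
clock: 4.18
position: [575.1, -28.8, 295.8]
ee_rot: [-0.643, 0.766, 0.001, -0.001]
contact_force: [-0.4, -0.2, -0.7]
gripper_width: 23.2
grasp_force: 59.5
```

Request:
carry_out([
  [0,0,0,0,0,0,-1],
  [0,0,0,0,0,0,-1],
])

```text
clock: 4.42
position: [574.6, -30.6, 296.1]
ee_rot: [-0.642, 0.767, 0.001, -0.001]
contact_force: [-0.6, -0.6, -0.4]
gripper_width: 23.2
grasp_force: 59.5
```

```bash
python3 - <<'E'
from h import *
rel([575,-30,298])
c=snap("wrist","pics/w3.png");np.savez("w3.npz",K=c[0],t=c[1],q=c[2])
p=[575,-30,-.176]
L=[[0,30,135],[0,-30,135],[85,220,12],[-85,220,12],[85,-110,12],[-85,-110,12],[0,165,90],[-93.8,222.5,135]]
for l,q in zip(L,proj(c,world(p,L)).round()):print(l,q)
a=cv2.imread("pics/w3.png");snap("scene","pics/s3.png");b=cv2.imread("pics/s3.png")[120:320,215:375]
b=cv2.resize(b,(400,500),interpolation=2)[:400]
cv2.imwrite("pics/m3.png",np.hstack([a[:,120:520],b]))
print(a.shape)
E
```

```text
pos [574.6 -30.6 296.1] yaw_y 2.965 shift [-0.6 -0.3 -1.9] F [-0.6 -0.6 -0.4] tilt [-0.003 -0.    -1.   ] j6 -0.4
[0, 30, 135] [316. 212.]
[0, -30, 135] [315. 149.]
[85, 220, 12] [259. 301.]
[-85, 220, 12] [373. 300.]
[85, -110, 12] [242.  61.]
[-85, -110, 12] [389.  60.]
[0, 165, 90] [316. 302.]
[-93.8, 222.5, 135] [399. 369.]
(400, 640, 3)
```

View pics/m3.png

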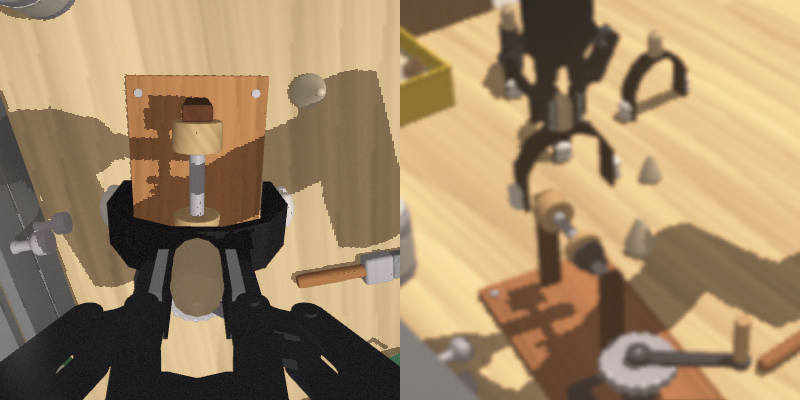

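```bash
python3 - <<'E'
from h import *
d=np.load("w3.npz");c=(d["K"],d["t"],d["q"])
p=[575,-30,-.176]
for l in([0,-30,157],[0,-30,113],[22,-30,135],[-22,-30,135],[0,30,157],[0,40,157],[22,30,135],[0,-70,157],[0,-78,135],[85,-85,12],[85,-90,12]):print(l,proj(c,world(p,l)).round(1)-[120,0])
a=cv2.imread("pics/w3.png")[100:235,280:360]
cv2.imwrite("pics/w3c.png",cv2.resize(a,None,fx=4.4,fy=4.4,interpolation=2))
E
```

```text
[0, -30, 157] [[195.4 154.5]]
[0, -30, 113] [[195.4 144.9]]
[22, -30, 135] [[170.6 149.4]]
[-22, -30, 135] [[220.2 149.3]]
[0, 30, 157] [[195.6 221.6]]
[0, 40, 157] [[195.6 231.9]]
[22, 30, 135] [[172.3 212.4]]
[0, -70, 157] [[195.2 104. ]]
[0, -78, 135] [[195.2  92.5]]
[85, -85, 12] [[123.5  83.5]]
[85, -90, 12] [[123.2  79. ]]
```

View pics/w3c.png

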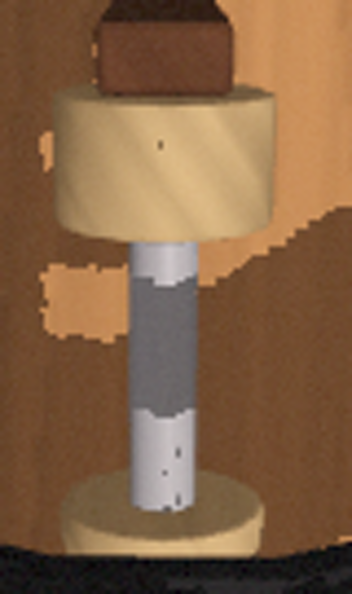

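Bar and fixed-cheek face (row 154.5) match the prediction along the bar. Across the bar it's off by 1.8 mm, which I'll correct while lowering.

Request:
carry_out([
  [0,0,0,0,1.8,30,-1],
  [0,0,0,0,1.8,60,-1],
  [0,0,0,0,1.8,90,-1],
  [0,0,0,0,1.8,115,-1],
  [0,0,0,0,1.8,126,-1],
])

```text
clock: 5.15
position: [572.4, -31.4, 170.0]
ee_rot: [-0.641, 0.767, 0.001, -0.001]
contact_force: [-0.0, 0.7, -0.8]
gripper_width: 23.5
grasp_force: 59.4
```

Request:
carry_out([
  [0,0,0,0,0,1,-1],
  [0,0,0,0,0,2,-1],
])

```text
clock: 5.4
position: [574.2, -30.5, 170.5]
ee_rot: [-0.642, 0.767, -0.001, 0.001]
contact_force: [0.1, -0.0, -0.9]
gripper_width: 23.2
grasp_force: 59.4
```

Request:
carry_out([
  [0,0,0,0,0,1,-1],
  [0,0,0,0,0,2,-1],
  [0,0,0,0,0,2,-1],
])

```text
clock: 5.78
position: [573.7, -30.2, 167.6]
ee_rot: [-0.642, 0.767, -0.0, 0.0]
contact_force: [0.7, 0.3, 0.1]
gripper_width: 23.8
grasp_force: 59.4
```

Request:
carry_out([
  [0,0,0,0,0,1,-1],
  [0,0,0,0,0,1,-1],
])

```text
clock: 6.02
position: [573.7, -30.2, 167.5]
ee_rot: [-0.642, 0.767, -0.0, 0.0]
contact_force: [-1.6, 0.6, 4.7]
gripper_width: 23.3
grasp_force: 60.4
```

There's contact at 4.7 N, so the crown is resting on the bar. I'll open and back off upward.

Request:
carry_out([
  [0,0,0,0,0,0,-0.4],
  [0,0,0,0,0,0,0],
  [0,0,0,0,0,0,0.3],
  [0,0,0,0,0,0,0.3],
])

```text
clock: 6.52
position: [573.5, -30.3, 166.2]
ee_rot: [-0.642, 0.767, 0.0, -0.0]
contact_force: [-0.3, 0.0, -0.5]
gripper_width: 55.6
grasp_force: 0.0
```

Request:
carry_out([
  [0,0,0,0,0,-15,0.3],
  [0,0,0,0,0,-40,0.3],
  [0,0,0,0,0,-80,0.3],
  [0,0,0,0,0,-120,0.3],
])

```text
clock: 7.02
position: [573.6, -30.4, 288.7]
ee_rot: [-0.642, 0.767, -0.0, 0.0]
contact_force: [0.9, -0.2, 0.3]
gripper_width: 55.5
grasp_force: 0.0
```

```bash
python3 - <<'E'
from h import *
b=[573.5,-29.7,-.176]
post=world(b,[-110*np.cos(.55),165+110*np.sin(.55),135])[0]; print(post)
rel(post)
snap("wrist","pics/w4.png");a=cv2.imread("pics/w4.png");snap("scene","pics/s4.png");s=cv2.imread("pics/s4.png")[120:320,215:375]
cv2.imwrite("pics/m4.png",np.hstack([a[:,120:520],cv2.resize(s,(400,500),interpolation=2)[:400]]))
E
```

```text
[520.12835783 205.77826698 135.        ]
pos [573.6 -30.4 288.7] yaw_y 2.965 shift [-223.1   94.3  153.6] F [ 0.9 -0.2  0.3] tilt [ 0.001 -0.    -1.   ] j6 -0.41
```

View pics/m4.png

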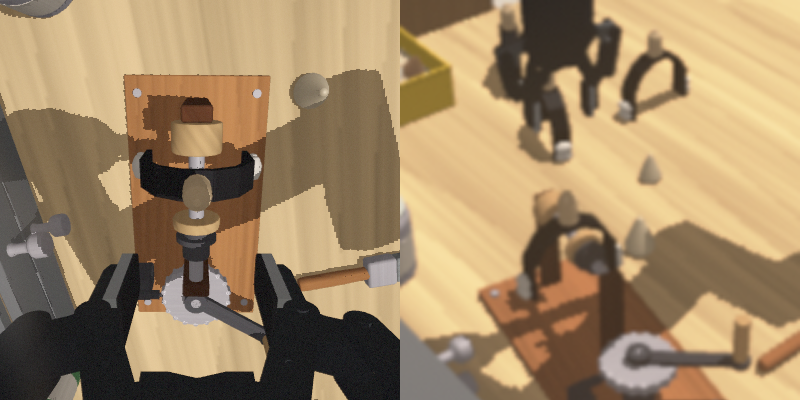

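The band hangs across the bar between the cheeks, legs on either side. Next the post: move above it while turning the tool a quarter turn.

Request:
carry_out([
  [0,0,0.17,-45,19,0,0.3],
  [0,0,0.34,-90,38,0,0.4],
  [0,0,0.51,-135,57,0,0.4],
  [0,0,0.68,-180,76,0,0.4],
  [0,0,0.85,-223,94,0,0.4],
])

```text
clock: 7.75
position: [519.7, 207.3, 287.0]
ee_rot: [-0.266, 0.964, 0.0, 0.0]
contact_force: [1.4, 0.5, -0.1]
gripper_width: 60.2
grasp_force: 0.0
```

Request:
carry_out([
  [0,0,0.18,0,0,20,0.4],
  [0,0,0.36,0,0,40,0.4],
  [0,0,0.54,0,0,60,0.4],
  [0,0,0.72,0,0,80,0.4],
  [0,0,0.72,0,0,80,0.4],
])

```text
clock: 8.38
position: [519.5, 205.3, 205.3]
ee_rot: [0.087, 0.996, -0.001, -0.001]
contact_force: [-0.5, -0.6, -0.1]
gripper_width: 59.9
grasp_force: 0.0
```

```bash
python3 - <<'E'
from h import *
rel([520.1,205.8,110])
c=snap("wrist","pics/w5.png");print(proj(c,[[520.1,205.8,135],[520.1,205.8,78],[601.9,132.4,76]]).round(1))
im=cv2.imread("pics/w5.png")
u,v=proj(c,[[520.1,205.8,135]])[0].astype(int)
h=cv2.cvtColor(im,cv2.COLOR_BGR2HSV)
# dark lever arm mask and coarse numeric look around the post
print("row HSV across post top"); print(h[v,u-40:u+41:4].tolist())
print("col"); print(h[v-40:v+41:4,u].tolist())
E
```

```text
pos [519.5 205.3 205.3] yaw_y 1.397 shift [-0.7  0.8 95.3] F [-0.5 -0.6 -0.1] tilt [-0.003 -0.002 -1.   ] j6 -2.41
[[318.1 221.3]
 [317.9 193.8]
 [254.6 289.5]]
row HSV across post top
[[13, 149, 168], [13, 149, 94], [13, 149, 166], [10, 33, 47], [140, 10, 73], [143, 13, 76], [0, 7, 74], [15, 27, 76], [18, 115, 187], [17, 110, 183], [18, 112, 182], [17, 112, 184], [17, 109, 187], [16, 110, 188], [19, 90, 203], [18, 88, 208], [17, 103, 124], [18, 98, 122], [17, 105, 119], [17, 105, 121], [18, 103, 119]]
col
[[141, 46, 39], [140, 20, 39], [15, 127, 94], [15, 114, 96], [16, 125, 92], [17, 121, 97], [16, 110, 130], [16, 121, 129], [17, 108, 196], [17, 111, 183], [18, 112, 182], [17, 113, 182], [17, 111, 183], [17, 113, 183], [11, 158, 89], [11, 165, 91], [15, 164, 84], [14, 147, 83], [12, 157, 86], [11, 141, 87], [13, 159, 90]]
```

Pixel values confirm the post top is within about 2 mm of prediction. I'll descend and grip it.

Request:
carry_out([
  [0,0,0,-1.5,2,30,0.4],
  [0,0,0,-1.5,2,60,0.4],
  [0,0,0,-1.5,2,85,0.4],
  [0,0,0,-1.5,2,95,0.4],
  [0,0,0,-1.5,2,95,0],
])

```text
clock: 9.05
position: [522.5, 207.7, 111.9]
ee_rot: [0.087, 0.996, 0.0, 0.0]
contact_force: [0.1, -0.1, 0.7]
gripper_width: 43.6
grasp_force: 0.0
```

Request:
carry_out([
  [0,0,0,0,0,0,-0.3],
  [0,0,0,0,0,0,-1],
  [0,0,0,0,0,0,-1],
  [0,0,0,0,0,0,-1],
])

```text
clock: 9.55
position: [522.5, 207.1, 112.8]
ee_rot: [0.088, 0.996, -0.0, 0.001]
contact_force: [-1.2, -3.0, 6.4]
gripper_width: 16.8
grasp_force: 58.4
```

```bash
cat >> h.py <<'E'
AX=np.array([601.9,132.4]); JY=-.176
def th(P):
    d=np.array(P[:2])-AX; return (np.arctan2(d[1],d[0])-JY-(np.pi-.55)+np.pi)%(2*np.pi)-np.pi, np.hypot(*d)
def plan(targets,off=(0,0)):
    from bench import read_state
    s=read_state();Rt=R.from_quat(s["ee_rot"]);P=s["position"];t0,r0=th(P);print("theta",round(t0,3),"r",round(r0,1),"F",s["contact_force"].round(1),"pos",P.round(1))
    for t in targets:
        f=lambda t:np.array([*(AX+110*np.array([np.cos(np.pi-.55+t+JY),np.sin(np.pi-.55+t+JY)])),0])
        d=f(t)-f(0 if abs(t0)<.1 else t0); print(t,Rt.inv().apply(d).round(1))
E
python3 - <<'E'
from h import *
plan([.17,.35,.52,.7,.87,.96,1.05])
E
```

```text
theta -0.03 r 109.0 F [-1.2 -3.   6.4] pos [522.5 207.1 112.8]
0.17 [  8.4 -16.7  -0. ]
0.35 [ 14.  -35.6  -0. ]
0.52 [ 16.2 -54.2  -0. ]
0.7 [ 15.  -73.9  -0. ]
0.87 [ 10.7 -92.1  -0. ]
0.96 [   7.1 -101.3   -0. ]
1.05 [   2.8 -110.2   -0. ]
```

Request:
carry_out([
  [0,0,0,5,-9,0,-1],
  [0,0,0,8.4,-17,0,-1],
  [0,0,0,11.5,-26,0,-1],
  [0,0,0,14,-35.5,0,-1],
])

```text
clock: 10.05
position: [504.2, 178.4, 112.9]
ee_rot: [0.087, 0.996, 0.004, 0.003]
contact_force: [-0.3, 9.8, 2.8]
gripper_width: 16.5
grasp_force: 59.8
```

```bash
python3 - <<'E'
from h import *
plan([.52,.7])
E
```

```text
theta 0.286 r 108.0 F [-0.3  9.8  2.8] pos [504.2 178.4 112.9]
0.52 [  3.8 -25.4  -0.2]
0.7 [  2.6 -45.2  -0.4]
```

Request:
carry_out([
  [0,0,0,1.3,-9,0,-1],
  [0,0,0,2.2,-18.6,0,-1],
  [0,0,0,2,-28,0,-1],
  [0,0,0,1,-38.3,0,-1],
  [0,0,0,1,-38.3,0,-1],
])

```text
clock: 10.68
position: [494.5, 139.1, 112.8]
ee_rot: [0.088, 0.996, 0.002, 0.001]
contact_force: [-4.7, 5.0, 7.6]
gripper_width: 17.0
grasp_force: 60.4
```

```bash
python3 - <<'E'
from h import *
plan([.87,1.05])
E
```

```text
theta 0.664 r 107.6 F [-4.7  5.   7.6] pos [494.5 139.1 112.8]
0.87 [ -4.9 -22.1  -0.1]
1.05 [-12.8 -40.2  -0.1]
```

Request:
carry_out([
  [0,0,0,-1.8,-9,0,-1],
  [0,0,0,-4.3,-18.2,0,-1],
  [0,0,0,-7.9,-27.4,0,-1],
  [0,0,0,-12.2,-36.3,0,-1],
  [0,0,0,-12.2,-36.3,0,-1],
])

```text
clock: 11.3
position: [499.3, 100.5, 112.8]
ee_rot: [0.088, 0.996, 0.001, -0.0]
contact_force: [-8.3, 5.6, 9.3]
gripper_width: 16.3
grasp_force: 60.7
```

Request:
carry_out([
  [0,0,0,0,0,0,-1],
  [0,0,0,0,0,0,-1],
])

```text
clock: 11.55
position: [499.3, 100.7, 112.7]
ee_rot: [0.088, 0.996, 0.001, -0.0]
contact_force: [-6.9, 4.4, 10.3]
gripper_width: 16.7
grasp_force: 60.7
```

```bash
python3 - <<'E'
from h import *
plan([1.05])
ct=snap("top","pics/t6.png");cs=snap("scene","pics/s6.png");cw=snap("wrist","pics/w6.png")
plan([1.05])
E
```

```text
theta 1.025 r 107.4 F [-6.9  4.4 10.3] pos [499.3 100.7 112.7]
1.05 [-1.3 -2.4 -0. ]
theta 1.025 r 107.4 F [-6.8  5.  11.2] pos [499.3 100.8 112.8]
1.05 [-1.3 -2.4 -0. ]
```

The reading is about 1.05 rad. I'll check numerically that the band moved to the fixed cheek, by tracking its tip between the scene pictures from before and after.

```bash
python3 - <<'E'
from h import *
b=[573.5,-29.7,-.176]
A=cv2.imread("pics/s4.png");B=cv2.imread("pics/s6.png")
def track(z,y0,w,h,lab,x=0):
    u,v=proj(SC,world(b,[x,y0,z]))[0].round().astype(int)
    T=A[v-h:v+h+1,u-w:u+w+1];S=B[v-h-20:v+h+21,u-w-20:u+w+21]
    f=4;r=cv2.matchTemplate(cv2.resize(S,None,fx=f,fy=f,interpolation=2),cv2.resize(T,None,fx=f,fy=f,interpolation=2),cv2.TM_CCOEFF_NORMED)
    _,m,_,l=cv2.minMaxLoc(r);print(lab,(u,v),"score",round(m,2),"shift",np.array(l)/f-20)
track(172,0,6,8,"tan shell");track(100,0,5,8,"leg +x",52);track(75,0,5,8,"leg -x",-52);track(135,45,6,6,"pad hub");track(135,-55,8,8,"fixed cheek")
for d in(-12,-16,-20,-32):print(d,proj(SC,world(b,[0,d,150]))-proj(SC,world(b,[0,0,150])))
E
```

```text
tan shell (np.int64(282), np.int64(202)) score 0.82 shift [-1.75 -4.25]
leg +x (np.int64(267), np.int64(227)) score 0.87 shift [-2.25 -3.25]
leg -x (np.int64(299), np.int64(222)) score 0.86 shift [ 2.25 13.5 ]
pad hub (np.int64(290), np.int64(221)) score 0.66 shift [-2.5  17.25]
fixed cheek (np.int64(274), np.int64(202)) score 0.89 shift [-0.75 -1.  ]
-12 [[-1.87129053 -2.23041925]]
-16 [[-2.49018383 -2.96808745]]
-20 [[-3.10666574 -3.70288149]]
-32 [[-4.94178326 -5.89018558]]
```

The band has moved about 16–18 mm onto the fixed cheek, and the lever is at about 1.05 rad, mid-way between clicks 3 and 4. Handing in.

```bash
python3 -c "
from bench import *
print(job_done())"
```

```text
the job is handed in; nothing more can be done
None
```

The headband hangs on the bar, moved up against the fixed cheek, and I handed the job in at about 12 s with the gripper holding the lever by its post at about 1.05 rad (three clicks). The lever angle comes from the arm's own position reading, and I confirmed the band's shift by tracking it between camera pictures rather than by a final look.

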